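Close the two-pin drill jig over a fresh blank

TASK

Lay the small wooden blank flat in the nest of the drill jig, between the blue stops, then pick up the plywood drill plate by its handle and lower it slowly over the two guide pins, red end over the thick pin at the jig's red end. Keep the plate level and do not let it drop, take it down until it lies flat on the blank, then let go; leave everything else on the bench where it is.

Things in the scene. Friction and masses are not known exactly. Their poses are not given: they have to be found in the camera images.
- jig: drill jig fixed to the bench: brown board 230 (x) x 120 (y) x 18 mm with two upright steel guide pins at x = +90 mm (thick) and -90 mm (thin), y = 0. Origin: centre of its underside, on the bench; z up, x along the line of the pins towards the red-striped end. When fully closed the plate's underside is 33 mm above the bench (it rests on the blank), its centre and axes over the jig's
- thick_pin_tip (a point): tip of the thick pin, on its axis, 73 mm above the bench. The pin is 16 mm in diameter and stands 55 mm above the board: straight for 43 mm, then tapering to 8 mm at the tip
- thin_pin_tip (a point): tip of the thin pin, on its axis, 73 mm above the bench. The pin is 10 mm in diameter and stands 55 mm above the board: straight for 43 mm, then tapering to 2 mm at the tip
- nest (a point): centre of the nest, on the board's top midway between the pins; axes as the jig's. Six blue stops 6 mm high leave a space 116 (x) x 52 (y) mm for the blank. End stops reach 10 mm either side of y = 0; side stops stand at |x| from 30 to 50 mm, |y| from 26 to 34 mm, so fingers have room beside the blank's middle (|x| under 30 mm)
- plate: loose plywood drill plate 220 (x) x 110 (y) x 15 mm, 0.35 to 0.7 kg, a red stripe across the top at its +x end, four brass bushings. Origin: centre of its underside; z up, x towards the red end. Holes through it at x = +90 mm (19 mm diameter) and -90 mm (13 mm), y = 0. Starts flat on the risers, within 0.3 rad of their yaw, and within 1 rad of the jig's
- plate_red_end (a point): middle of the plate's red stripe, on its top, 105 mm from the centre
- plate_handle (a point): point in the middle of the plate's black handle bar, 40 mm above the plate's underside. The bar, 100 (x) x 22 (y) x 38 mm high, stands on the middle of the plate's top, over the centre of mass; its top is 53 mm above the underside
- blank: loose light-wood blank 110 (x) x 46 (y) x 15 mm, about 60 g, lying flat on the bench. Origin: centre of its underside; either way round fits the nest, long side along the jig's x
- risers: two fixed wooden riser blocks, each 40 (x) x 140 (y) x 40 mm high, centred at x = -60 and +60 mm. Origin: on the bench midway between them
- glue: bystander, to be left alone: white glue bottle, 64 mm diameter, 250 mm tall, with orange cap. Origin: centre of its underside
- pencil_cup: bystander, to be left alone: blue cup, 76 mm diameter, 95 mm tall, with pencils rising to about 170 mm. Origin: centre of its underside
- offcut: bystander, to be left alone: dark wood offcut, 50 x 80 x 38 mm tall. Origin: centre of its underside
- tape: bystander, to be left alone: yellow tape measure, 70 x 45 x 62 mm tall, with a hook tab at +x reaching 52 mm from its middle. Origin: centre of its underside
- clamp: bystander, to be left alone: orange and black spring clamp lying flat, 100 mm long along its own x, 56 mm wide, 28 mm high. Origin: centre of its underside
- drill: bystander, to be left alone: green and black cordless drill standing on its battery (110 x 75 mm), 200 mm tall; along its own x it reaches from -75 to +110 mm, the chuck towards +x. Origin: centre of its underside
- screw_jar: bystander, to be left alone: copper-coloured jar with black lid, 56 mm diameter, 75 mm tall. Origin: centre of its underside
- screwdriver: bystander, to be left alone: red-handled screwdriver lying flat, 190 mm long along its own x, under 35 mm high. Origin: centre of its underside
Mind the look-alikes: they are no part of the job. There is more than one size of the blank; the one meant has the size given above.

How it is judged:
On the way, in this order (a step that is already met when the one before it is completed fails the run):
1. the blank lies flat in the nest, between the stops (x of blank in the frame of jig between -0.007 and 0.007 m and y of blank in the frame of jig between -0.007 and 0.007 m and z of blank in the frame of jig between 0.015 and 0.021 m and angle between the x axis of blank and the x axis of jig, either way round below 0.14 rad and angle between blank's own z axis and vertical below 0.05 rad), for 0.2 s.
2. the plate is level on both pins, on its way down, its underside 7 to 38 mm above the blank (x of plate_red_end in the frame of jig above 0.05 m and x of plate in the frame of jig between -0.006 and 0.006 m and y of plate in the frame of jig between -0.006 and 0.006 m and z of plate in the frame of jig between 0.04 and 0.071 m and angle between the x axis of plate and the x axis of jig, either way round below 0.1 rad and angle between plate's own z axis and vertical below 0.12 rad), for 0.1 s.
At the end, for the whole second after the job is handed in: released and at rest: plate underside 29 to 36.5 mm above the jig's underside, within 6 mm of the jig's centre in x and y, turned under 0.08 rad, tilted under 0.05; under it the blank flat in the nest, within 7 mm of centre, 3 mm in height, 0.14 rad in turn (all of step 1 and x of plate_red_end in the frame of jig above 0.05 m and x of plate in the frame of jig between -0.006 and 0.006 m and y of plate in the frame of jig between -0.006 and 0.006 m and z of plate in the frame of jig between 0.029 and 0.0365 m and angle between the x axis of plate and the x axis of jig, either way round below 0.08 rad and angle between plate's own z axis and vertical below 0.05 rad and linear speed of each of plate, blank below 0.02 m/s); the robot touches nothing.
It fails at once if the plate tilts by more than 0.2 rad while it is on the pins (z of plate in the frame of jig below 0.07 m and horizontal distance between plate and jig below 0.02 m and angle between plate's own z axis and vertical above 0.2 rad).
It fails at once if the plate is dropped on the pins (faster than 0.35 m/s) (z of plate in the frame of jig below 0.073 m and horizontal distance between plate and jig below 0.02 m and linear speed of plate above 0.35 m/s).
It fails at once if a bystander is moved by more than 30 mm (distance of any of glue, pencil_cup, offcut, tape, clamp, drill, screw_jar, screwdriver from where it was at the start of the episode above 0.03 m).
It also fails if it takes over 72 s, if anything falls off the work surface, if the arm or the gripper's body presses on something with over 40 N, if the wrist force passes 120 N, or if a joint passes its speed limit or range.

ROBOT

A 6-joint arm with a two-finger parallel gripper is mounted at the origin on the work surface. World frame = base frame: x ahead of the robot, y to its left, z up, the work surface at z = 0. Lengths are in m, angles in rad, forces in N, time in s.
With the tool pointing down it reaches from about 0.35 to 1 m from the base axis. Payload 7.1 kg.
Tool frame: the origin (TCP) lies at the very end of the fingers, on their centre line; the grasp point (between the pads) lies 19 mm behind it (bot.hold_point_z is the distance from the TCP to the grasp point, in m); z points along the fingers, y is the line along which they close (so a half turn about z gives the same grasp; the last joint's range is limited). The gripper opens to 85 mm and grips with 20 to 120 N. Pads are 22 mm wide; open, the fingers measure 114 mm over their backs; the gripper's body (76 mm by 85 mm) begins 54 mm behind the grasp point. The pads swing forward as they close: fully open they stand 13 mm farther back than shut.
Start: joints at [-1.313, 0.423, 1.63, -0, 1.089, -0.019], TCP at [0.171, -0.601, 0.231] pointing down, gripper open.
Joint ranges: [-3, 3], [-0.9, 2.11], [0.09, 2.58], [-1.31, 4.45], [0.11, 2.69], [-2.54, 2.54]. Speed limits (rad/s): [2.39, 2.39, 3.01, 3.14, 3.14, 3.14].

INTERFACE

Orientations are given as a rotation vector (axis times angle).
In Python, from rig import bot, optics gives the robot as it stands. The module is installed in compiled form; this text tells all that it offers. Calls block until the motion is done:
- bot.move_pose(position, orientation): joint-space move of the TCP to a pose.
- bot.line_to(position, speed=0.15, frame=None): straight line of the TCP; frame=None keeps the orientation; speed is the mean speed in m/s.
- bot.movej(angles): joint-space move.
- bot.ungrasp() and bot.gripper_close(): open the fingers fully, or close them until they stop; the grip force is fixed at half the most.
- bot.pause(seconds).
- bot.solve_ik(position, orientation): joint angles nearest the present ones, or None.
- bot.state(): the state.
- optics.capture(name): name is "side" or "top" or "wrist"; returns (picture, depth): 400x640x3 uint8, blue, green, red; 400x640 float32, m along the optical axis (not along the pixel's ray), 0 where there is no reading.
- optics.camera_params(name): a dict with "camera_matrix" (3x3 intrinsics, pixels), "extrinsics" (4x4, takes a point from camera to world coordinates). Camera axes: x right, y down, z forward; pixel columns grow to the right and rows downward; lengths in m; the calibration is good to about 2 mm. A picture is of the moment at which its call begins: read the wrist's pose just before it. camera_params takes no time and is no camera call; for the wrist camera it gives the pose at the moment of the call.
A pose or a line that the arm cannot do raises bot.IKError and nothing moves.
- bot.close_job(): hands the job in; it is judged then, once.
The state is a dict: "t": time; "qpos": joint angles; "dq": joint speeds; "joint_efforts": joint torques, N m; "position": TCP position; "orientation": TCP orientation; "force": force on the tool from outside, world axes, zero at the start; "moment": the same for the moment, N m; "opening": finger opening in m; "grip_force": force on a finger pad.
Only numpy, scipy, OpenCV 4.12 (cv2) and the standard library are available. Lean on these libraries where they do the work, as an engineer would, in place of code of your own. Each camera call takes 0.05 s, during which the arm holds its last target. There are 200 camera calls.

## Working session

There is one attempt and no reset: what is moved stays moved. The work goes in short steps, each a Python script; the robot and the scene stay as the last script left them, time stands still between calls to the robot, and variables do not carry over. Pictures are saved under pics/ and viewed, at most 10 in all, crops included, and the job is handed in when it is done.

```bash
mkdir -p pics
python3 - <<'E'
from rig import bot, optics
import cv2, numpy as np
for n in ("top","side"):
    p,d=optics.capture(n); cv2.imwrite(f"pics/{n}0.png",p); np.savez(f"{n}0.npz",p=p,d=d)
    c=optics.camera_params(n); print(n,c["camera_matrix"].tolist(),np.round(c["extrinsics"],4).tolist())
print(bot.state(), bot.hold_point_z)
E
```

```text
top [[465.7296281248053, 0.0, 324.47973098925763], [0.0, 465.7296281248053, 203.40222958421248], [0.0, 0.0, 1.0]] [[-0.0049, -0.9961, 0.0883, 0.4567], [-0.9999, 0.0036, -0.015, 0.0096], [0.0146, -0.0884, -0.996, 1.5427], [0.0, 0.0, 0.0, 1.0]]
side [[472.31288146708954, 0.0, 322.7478525023628], [0.0, 472.31288146708954, 198.71029953470472], [0.0, 0.0, 1.0]] [[-0.8543, -0.3502, 0.3841, -0.03], [-0.5197, 0.561, -0.6443, 1.0315], [0.0102, -0.75, -0.6613, 1.1209], [0.0, 0.0, 0.0, 1.0]]
{'t': 0.1, 'qpos': array([-1.31302409e+00,  4.23773464e-01,  1.63058220e+00, -2.59728731e-05,
        1.08857953e+00, -1.90412092e-02]), 'dq': array([-0.00037249, -0.0010947 , -0.00074519, -0.00032442, -0.0003122 ,
        0.00169704]), 'joint_efforts': array([-9.64894025e-04, -5.58427620e+01, -2.82444263e+01, -7.67453957e-05,
        3.00511834e-03, -2.75845480e-05]), 'position': array([ 0.17068067, -0.60075373,  0.23063009]), 'orientation': array([-3.11022967e+00, -4.33265837e-01,  2.86882144e-04]), 'force': array([-0.41949581,  0.45464057, -0.11254447]), 'moment': array([-0.00118285, -0.01333619,  0.00969193]), 'grip_force': 0.0, 'opening': 0.08577340434516144} 0.0187
```

View pics/top0.png

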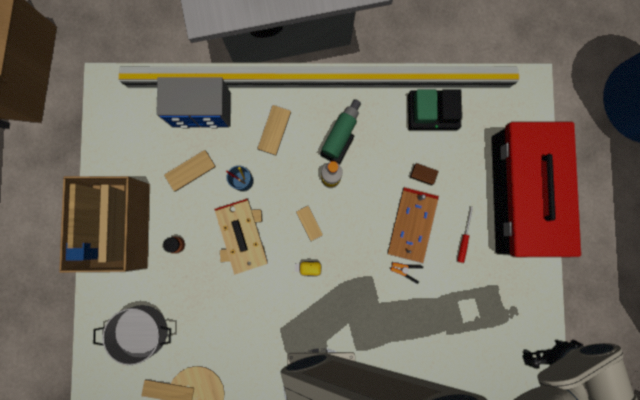

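View pics/side0.png

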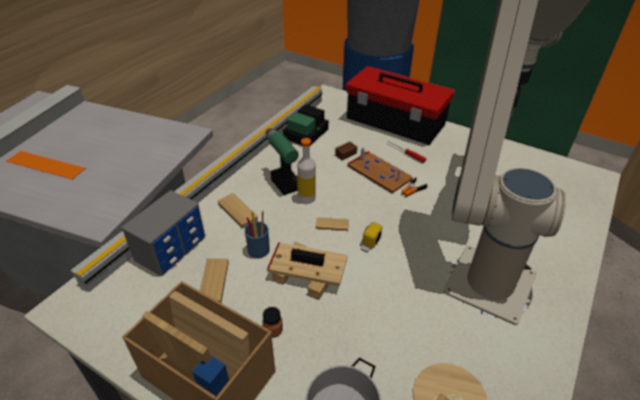

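The top view shows the jig at (414,225), its red end up. The plate is on the risers at (241,236), red stripe at the upper left. The small blank is at (309,223), with larger look-alikes at (190,170), (274,130) and (167,390). I'll measure these roughly next, then look closer with the wrist camera.

```bash
cat > h.py <<'E'
from rig import bot, optics
import cv2, numpy as np
from scipy.spatial.transform import Rotation as Rot
def ori(a):  # tool down, tool x at world yaw a
    c,s=np.cos(a),np.sin(a)
    return Rot.from_matrix(np.array([[c,s,0],[s,-c,0],[0,0,-1.]])).as_rotvec()
def cast(c,uv,z):
    K,E=c["camera_matrix"],c["extrinsics"]
    uv=np.atleast_2d(uv).astype(float)
    r=np.c_[uv,np.ones(len(uv))]@np.linalg.inv(K).T@E[:3,:3].T
    o=E[:3,3]; return (o+r*((z-o[2])/r[:,2])[:,None])[:,:2]
def proj(c,P):
    E=np.linalg.inv(c["extrinsics"]); p=(E[:3,:3]@np.asarray(P)+E[:3,3]); p=c["camera_matrix"]@p; return p[:2]/p[2]
def blobs(mask,amin=20):
    n,_,st,ce=cv2.connectedComponentsWithStats(mask.astype(np.uint8)); return [(ce[i],st[i,4]) for i in range(1,n) if st[i,4]>=amin]
def bestik(pos,a,ref=None):
    out=[]
    for k in (a,a+np.pi):
        q=bot.solve_ik(pos,ori(k))
        if q is not None: out.append((abs(q[5]),k,q))
    return sorted(out,key=lambda t:t[0])
E
python3 - <<'E'
from h import *
c=optics.camera_params("top"); p=np.load("top0.npz")["p"]
hsv=cv2.cvtColor(p,cv2.COLOR_BGR2HSV); H,S,V=cv2.split(hsv)
def roi(m,x0,x1,y0,y1):
    o=np.zeros_like(m); o[y0:y1,x0:x1]=m[y0:y1,x0:x1]; return o
m=roi(((S>70)&(H<30)).astype(np.uint8),290,330,198,250)
k=max(cv2.findContours(m,0,2)[0],key=cv2.contourArea); r=cv2.minAreaRect(k)
b=cast(c,cv2.boxPoints(r),.015); print("blank",b.mean(0),[np.linalg.norm(b[i]-b[i-1]) for i in range(4)],b.tolist())
blue=roi(((H>95)&(H<135)&(S>80)).astype(np.uint8),385,445,180,265)
B=blobs(blue,3); 
for ce,a in B: print("stop",cast(c,ce,.024),a)
red=((H<6)|(H>172))&(S>130)
for nm,x0,x1,y0,y1,z in (("jig",395,445,180,210,.018),("plate",210,255,190,220,.055)):
    for ce,a in blobs(roi(red.astype(np.uint8),x0,x1,y0,y1),5): print("red",nm,ce,cast(c,ce,z),a)
h=roi((V<50).astype(np.uint8),225,255,212,258)
k=max(cv2.findContours(h,0,2)[0],key=cv2.contourArea); r=cv2.minAreaRect(k); b=cast(c,cv2.boxPoints(r),.093); print("handle",b.mean(0),b.tolist())
E
```

```text
blank [0.52859367 0.03805535] [np.float64(0.10709792239666628), np.float64(0.04406161471736193), np.float64(0.10726004303226017), np.float64(0.043838313883303615)] [[0.5667712809360287, 0.08161373454399797], [0.5864087162543743, 0.04217014158368262], [0.49029376722906165, -0.005439031956128524], [0.4709009183325505, 0.03387655243235713]]
stop [[ 0.581336   -0.32018588]] 10
stop [[ 0.56712324 -0.28444936]] 13
stop [[ 0.55249063 -0.34279451]] 13
stop [[ 0.49049226 -0.26515295]] 11
stop [[ 0.47527975 -0.32268056]] 10
stop [[ 0.46141211 -0.28833858]] 11
red jig [420.67058824 192.81176471] [[ 0.62584036 -0.33134028]] 85
red plate [234.85714286 202.71428571] [[0.59185391 0.27387272]] 14
red plate [221.4375 206.875 ] [[0.57866249 0.31646743]] 16
handle [0.48716108 0.25287083] [[0.529128880653874, 0.27646177072541217], [0.5348298427634474, 0.2578112263229323], [0.4451543979808877, 0.2293204992182865], [0.43953120351745095, 0.24788982930770023]]
```

Run:
```python
from h import *
c=optics.camera_params("top"); p=np.load("top0.npz")["p"]; H,S,V=cv2.split(cv2.cvtColor(p,cv2.COLOR_BGR2HSV))
m=((H>5)&(H<16)&(S>150)&(V>150)).astype(np.uint8); m[:150]=0;m[190:]=0;m[:,:318]=0;m[:,345:]=0
for ce,a in blobs(m,5): print("glue",cast(c,ce,.25),a)
for pos,a in (((.529,.038,.02),.461),((.521,-.304,.04),-.26),((.487,.253,.1),.308),((.521,-.304,.1),-.26)):
    for t in bestik(pos,a): print(pos,round(t[1],2),np.round(t[2],2))
w=optics.camera_params("wrist"); s=bot.state()
R=Rot.from_rotvec(s["orientation"]).as_matrix(); print("cam in tool",R.T@(w["extrinsics"][:3,3]-s["position"]),(R.T@w["extrinsics"][:3,:3]).round(3),w["camera_matrix"])
```

```text
glue [[ 0.68233822 -0.02424446]] 5
glue [[ 0.67660798 -0.04499454]] 5
(0.529, 0.038, 0.02) 0.46 [ 0.05  0.62  1.94 -0.    0.58  1.16]
(0.529, 0.038, 0.02) 3.6 [ 0.05  0.62  1.94 -0.    0.58 -1.98]
(0.521, -0.304, 0.04) -0.26 [-0.55  0.66  1.77 -0.    0.71  1.28]
(0.521, -0.304, 0.04) 2.88 [-0.55  0.66  1.77 -0.    0.71 -1.86]
(0.487, 0.253, 0.1) 3.45 [ 0.46  0.5   1.88  0.    0.76 -1.42]
(0.487, 0.253, 0.1) 0.31 [ 0.46  0.5   1.88 -0.    0.76  1.72]
(0.521, -0.304, 0.1) -0.26 [-0.55  0.56  1.76 -0.    0.82  1.28]
(0.521, -0.304, 0.1) 2.88 [-0.55  0.56  1.76 -0.    0.82 -1.86]
cam in tool [ 6.68127329e-02  5.92107005e-05 -1.42720751e-01] [[ 0.    -0.964 -0.268]
 [ 1.     0.001 -0.001]
 [ 0.001 -0.268  0.964]] [[296.99279491   0.         323.66422794]
 [  0.         296.99279491 196.78939568]
 [  0.           0.           1.        ]]
```

```bash
cat >> h.py <<'E'
def look(name):
    w=optics.camera_params("wrist"); p,d=optics.capture("wrist"); cv2.imwrite(f"pics/{name}.png",p); np.savez(f"{name}.npz",p=p,d=d,K=w["camera_matrix"],E=w["extrinsics"]); return w,p,d
def load(name):
    z=np.load(f"{name}.npz"); return dict(camera_matrix=z["K"],extrinsics=z["E"]),z["p"],z["d"]
E
python3 - <<'E'
from h import *
bot.move_pose([.521,-.304,.22],ori(2.88)); bot.pause(.2); look("jig1")
p=bot.state()["position"]; print(p,bot.state()["t"])
bot.move_pose([.529,.038,.27],ori(3.6)); bot.line_to([.529,.038,.17]); bot.pause(.2); look("blank1"); print(bot.state()["t"])
cv2.imwrite("pics/j.png",np.vstack([load(n)[1][40:340] for n in("jig1","blank1")]))
E
```

```text
[ 0.52067353 -0.30460405  0.22001723] 2.0333
4.4
```

View pics/j.png

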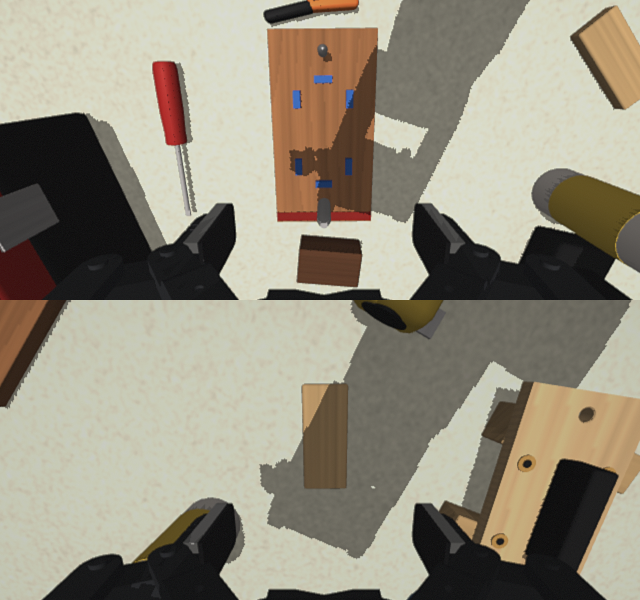

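The upper half is the jig: thin pin at (323,50), thick pin at (324,215), six blue stops, red end towards the offcut. The lower half shows the blank at (325,435) and part of the plate at the right. I'll use depth to extract the top faces.

```bash
cat >> h.py <<'E'
def cloud(c,d):
    v,u=np.mgrid[0:d.shape[0],0:d.shape[1]]; K,E=c["camera_matrix"],c["extrinsics"]
    P=np.stack([(u-K[0,2])/K[0,0]*d,(v-K[1,2])/K[1,1]*d,d],-1)@E[:3,:3].T+E[:3,3]; P[d==0]=np.nan; return P
def top_rect(c,d,zlo,zhi,near,extra=None,rad=.2):
    P=cloud(c,d); m=(P[...,2]>zlo)&(P[...,2]<zhi)&(np.hypot(P[...,0]-near[0],P[...,1]-near[1])<rad)
    if extra is not None: m&=extra
    m=cv2.morphologyEx(m.astype(np.uint8),cv2.MORPH_OPEN,np.ones((3,3)))
    n,l,st,_=cv2.connectedComponentsWithStats(m); i=1+np.argmax(st[1:,4]); q=P[l==i]
    r=cv2.minAreaRect((q[:,:2]*1000).astype(np.float32)); b=cv2.boxPoints(r)/1000
    e=b[1]-b[0],b[2]-b[1]; L=max(e,key=np.linalg.norm); L=L*np.sign(L[0])
    return b.mean(0),np.arctan2(L[1],L[0]),sorted(np.linalg.norm(e,axis=1)),np.median(q[:,2])
E
python3 - <<'E'
from h import *
c,p,d=load("jig1"); print("jig depth",top_rect(c,d,.012,.022,(.521,-.304)))
H,S,V=cv2.split(cv2.cvtColor(p,cv2.COLOR_BGR2HSV))
m=((H>100)&(H<130)&(S>110)).astype(np.uint8); m[:,:280]=0;m[:,370:]=0
W=np.array([cast(c,ce,.024)[0] for ce,a in blobs(m,25)]); print(W.round(4).tolist(),W.mean(0))
P=cloud(c,d)
for lo in (.03,.055,.068):
  mm=(P[...,2]>lo)&(P[...,2]<.08); mm[:,:300]=0;mm[:,350:]=0
  for ce,a in blobs(mm,3):
    print("pin",lo,ce,a)
# colour outline of the board
m=((S>90)&((H<25)|(H>170))).astype(np.uint8); m[:,:255]=0;m[:,390:]=0;m[:62]=0;m[272:]=0
m=cv2.morphologyEx(m,cv2.MORPH_CLOSE,np.ones((9,9))); k=max(cv2.findContours(m,0,2)[0],key=cv2.contourArea)
r=cv2.minAreaRect((cast(c,k[:,0],.018)*1000).astype(np.float32)); print("jig colour",r)
c,p,d=load("blank1"); print("blank",top_rect(c,d,.009,.021,(.529,.038),rad=.09))
H,S,V=cv2.split(cv2.cvtColor(p,cv2.COLOR_BGR2HSV))
m=((S>75)&(H<30)).astype(np.uint8); m[:,:280]=0;m[:,370:]=0; m[:100]=0;m[250:]=0
k=max(cv2.findContours(m,0,2)[0],key=cv2.contourArea); r=cv2.minAreaRect((cast(c,k[:,0],.015)*1000).astype(np.float32)); print("blank colour",r)
E
```

```text
jig depth (array([ 0.5180663 , -0.30537182], dtype=float32), np.float32(-0.25408617), [np.float32(0.1201072), np.float32(0.23061849)], np.float64(0.018012818030024302))
[[0.4586, -0.2897], [0.472, -0.3241], [0.4869, -0.2665], [0.5484, -0.344], [0.5639, -0.2861], [0.5774, -0.3206]] [ 0.51785561 -0.30516184]
pin 0.03 [321.90291262  89.50485437] 103
pin 0.03 [323.41987179 254.26923077] 312
pin 0.03 [324.49729437 305.9004329 ] 1848
pin 0.055 [321.89247312  88.96774194] 93
pin 0.055 [323.40625    258.64583333] 192
pin 0.068 [321.92592593  88.44444444] 27
pin 0.068 [323.25641026 262.6025641 ] 78
jig colour ((518.0761108398438, -305.2916259765625), (119.11253356933594, 228.44163513183594), 75.32868957519531)
blank (array([0.5244324 , 0.03659085], dtype=float32), np.float32(0.46271345), [np.float32(0.04599886), np.float32(0.10813801)], np.float64(0.014980239366497033))
blank colour ((524.6177368164062, 36.88273620605469), (108.69983673095703, 45.08901596069336), 26.516925811767578)
```

Run:
```python
from h import *
b=[.5245,.0367]; j=[.5180,-.3053]; aj=-.255+np.pi
bot.move_pose([*b,.10],ori(.4627+np.pi)); bot.line_to([*b,.004],.08)
bot.gripper_close(); s=bot.state(); print(s["opening"],s["grip_force"],s["t"])
bot.line_to([*b,.29],.25); bot.move_pose([*j,.25],ori(aj)); bot.line_to([*j,.08],.2); bot.line_to([*j,.0235],.04)
s=bot.state(); print(s["position"],s["opening"],s["force"])
bot.ungrasp(); bot.line_to([*j,.20],.25); bot.pause(.2); look("jig2"); print(bot.state()["t"])
c,p,d=load("jig2"); print(top_rect(c,d,.027,.039,j,rad=.075)); print(top_rect(c,d,.012,.022,j))
```

```text
0.043655907224246684 61.252015829086304 6.6083
[ 0.51817728 -0.3054015   0.02376985] 0.04447438271311136 [-0.78520871 -0.23587791  0.00432752]
13.3583
(array([ 0.5175769 , -0.30575788], dtype=float32), np.float32(-0.25567645), [np.float32(0.046056706), np.float32(0.10886006)], np.float64(0.03294214173947274))
(array([ 0.51808226, -0.30542123], dtype=float32), np.float32(-0.25496334), [np.float32(0.1203125), np.float32(0.22916198)], np.float64(0.018019796030614654))
```

View pics/jig2.png

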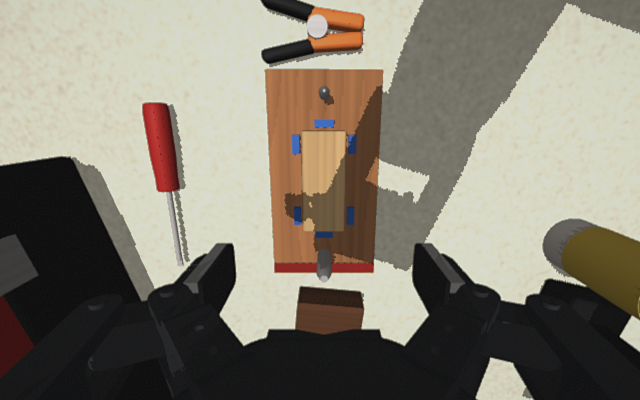

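Blank is flat and centred in the nest. Next is the plate.

Run:
```python
from h import *
bot.move_pose([.487,.253,.245],ori(.308+np.pi)); bot.pause(.2); look("plate1"); print(bot.state()["t"])
c,p,d=load("plate1"); r=top_rect(c,d,.049,.061,(.487,.253)); print(r)
print(top_rect(c,d,.085,.1,r[0],rad=.08))
# holes: dark spots in the plate top; cast at z=.055 after finding near the expected places
u=np.array([np.cos(r[1]),np.sin(r[1])])
for sx in (.09,-.09): print("hole px",proj(c,[*(r[0]+sx*u),.055]))
```

```text
15.625
(array([0.4828422, 0.2547689], dtype=float32), np.float32(0.30918604), [np.float32(0.110301994), np.float32(0.2199847)], np.float64(0.055061868446341755))
(array([0.48277032, 0.2549376 ], dtype=float32), np.float32(0.3123247), [np.float32(0.021955287), np.float32(0.09907895)], np.float64(0.09281799692074993))
hole px [326.63621494 246.54697235]
hole px [326.74794518  89.98663423]
```

View pics/plate1.png

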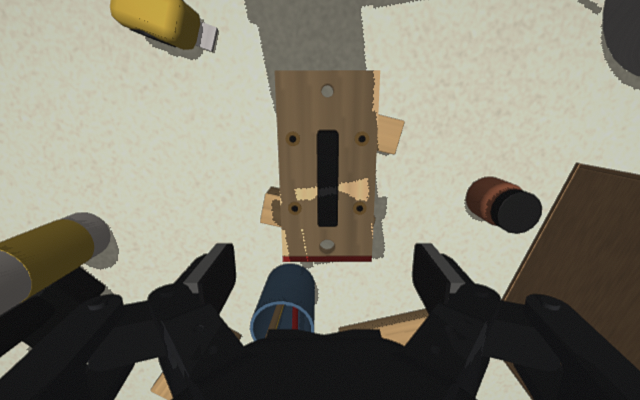

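Run:
```python
from h import *
b=[.4828,.2549]; j=[.5180,-.3054]; aj=-.255+np.pi; ap=.3105+np.pi
bot.move_pose([*b,.15],ori(ap)); bot.line_to([*b,.062],.08); bot.gripper_close()
s=bot.state(); print(s["opening"],s["grip_force"],s["t"])
bot.line_to([*b,.09],.05); bot.line_to([*b,.37],.2); print(bot.state()["force"],bot.state()["t"])
bot.move_pose([*j,.37],ori(aj)); bot.line_to([*j,.15],.15); bot.pause(.3)
look("held"); s=bot.state(); print(s["position"],s["opening"],s["force"],s["moment"],s["t"])
c,p,d=load("held"); P=cloud(c,d); z=s["position"][2]-.0213+.015
print("expected top",z,top_rect(c,d,z-.012,z+.01,j))
m=(abs(P[...,2]-z)<.012)&(np.hypot(P[...,0]-j[0],P[...,1]-j[1])<.12); q=P[m]; A=np.c_[q[:,:2]-j,np.ones(len(q))]; f=np.linalg.lstsq(A,q[:,2],rcond=None)[0]; print("plane",f)
```

```text
0.021202925163245786 60.61808109283447 17.9417
[ 0.07346922 -0.33400723 -4.16584003] 20.2
[ 0.51810623 -0.30544843  0.15029156] 0.021467672564923056 [ 0.11403382  0.84292556 -3.85604858] [ 0.03525117 -0.02509088  0.00441087] 24.1917
expected top 0.14399155764756072 (array([ 0.4758427, -0.2948497], dtype=float32), np.float32(-0.25619164), [np.float32(0.11092817), np.float32(0.13247877)], np.float64(0.1431515105274103))
plane [1.21409037e-03 1.01589757e-04 1.43253025e-01]
```

View pics/held.png

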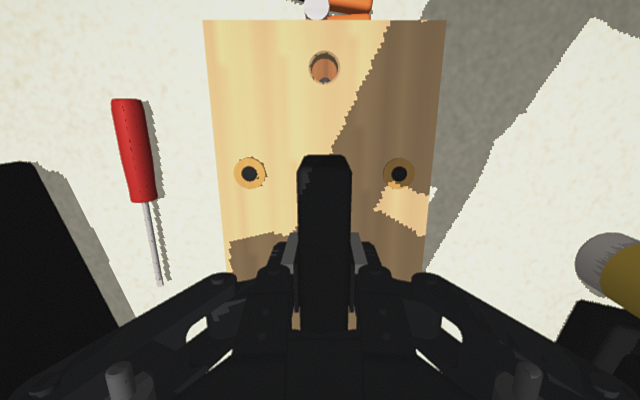

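The held plate is level, its yaw matches the jig within 1 mrad and its centre is within about 0.5 mm. I'll lower it in steps and watch the force.

Run:
```python
from h import *
x,y=.5179,-.3050
f0=bot.state()["force"][2]
bot.line_to([x,y,.105],.06)
for z in (.092,.086,.080,.074,.068,.063,.059,.057,.056,.055,.0545):
    bot.line_to([x,y,z],.03); s=bot.state(); print(z,s["position"].round(4),s["force"].round(1),s["moment"].round(2),round(s["t"],1))
    if s["force"][2]-f0>12 or np.hypot(*s["force"][:2])>20: print("contact"); break
```

```text
0.092 [ 0.5178 -0.305   0.0918] [ 0.4  0.3 -3.4] [-0.01  0.03 -0.06] 25.7
0.086 [ 0.5177 -0.3049  0.0857] [ 0.4  0.1 -4.3] [ 0.03 -0.03  0.03] 26.0
0.08 [ 0.5177 -0.3049  0.0797] [-0.8 -0.2 -3.1] [ 0.05 -0.    0.03] 26.4
0.074 [ 0.5177 -0.3049  0.0737] [-0.4  0.6 -3.3] [0.   0.02 0.01] 26.7
0.068 [ 0.5177 -0.3049  0.0677] [-0.  -0.4 -3.4] [-0.04  0.01  0.03] 27.1
0.063 [ 0.5177 -0.3049  0.0627] [-0.1 -0.4 -2.6] [-0.07  0.03 -0.05] 27.4
0.059 [ 0.5177 -0.3049  0.0587] [ 0.2  0.1 -4.5] [-0.01  0.01  0.01] 27.7
0.057 [ 0.5178 -0.3049  0.0569] [-0.3  1.6 -4.8] [-0.01 -0.03  0.08] 27.9
0.056 [ 0.5179 -0.305   0.056 ] [-0.6  0.5 -3.6] [-0.02 -0.01  0.05] 28.2
0.055 [ 0.5181 -0.3051  0.0553] [-0.8  1.6 -0.1] [ 0.09  0.14 -0.  ] 28.4
0.0545 [ 0.5181 -0.3051  0.0553] [-2.   1.3  5.3] [ 0.22  0.42 -0.05] 28.7
```

Seated without touching the pins. I'll release, back off and check.

Run:
```python
from h import *
bot.pause(.3); bot.ungrasp(); x,y=.5181,-.3051
bot.line_to([x,y,.12],.08); bot.line_to([x,y,.24],.2); bot.pause(.3); look("fin"); print(bot.state()["force"],bot.state()["t"])
c,p,d=load("fin"); print(top_rect(c,d,.04,.056,(x,y)))
P=cloud(c,d); m=(abs(P[...,2]-.048)<.008)&(np.hypot(P[...,0]-x,P[...,1]-y)<.12); q=P[m]; print(np.linalg.lstsq(np.c_[q[:,:2]-[x,y],np.ones(len(q))],q[:,2],rcond=None)[0])
```

```text
[ 0.31401912 -0.14120377 -0.27221553] 31.6833
(array([ 0.5183254 , -0.30573666], dtype=float32), np.float32(-0.25626764), [np.float32(0.11040706), np.float32(0.21964999)], np.float64(0.04805112714555171))
[-0.00018211  0.00033419  0.04808054]
```

View pics/fin.png

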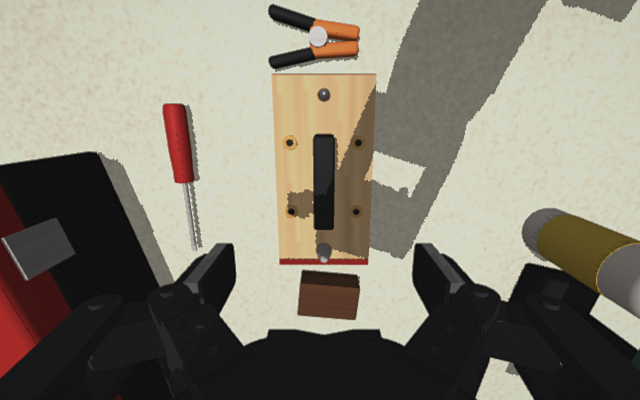

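The plate lies flat on both pins, top at 48 mm (so underside at 33 mm), red end over the thick pin, and the gripper is clear.

```bash
python3 -c "
from rig import bot
print(bot.close_job())"
```

```text
the job is handed in; nothing more can be done
None
```

I handed the job in at about 32 s of the 72 s allowed, and no verdict came back: the blank is flat in the nest, and the plate is released flat on it over both pins, red end over the thick pin, within 1 mm of the jig's centre in the last picture, no bystander touched.

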